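Start the incubation timer and point out what is incubating

TASK

The blue reagent has just been dropped into the one open tube, so start its incubation: press the green start key on the bench timer, not the red stop key. Then show the colleague who is filling in the record sheet what is incubating: with the fingertips held straight above it, one to three centimetres clear of it, point at the blue-capped dropper bottle for about two seconds, then point in the same way at the mouth of the open tube for two seconds, and finish still pointing at it. Do not touch any of the bottles, the tubes or their racks, and leave everything else where it lies.

Things in the scene. Friction and masses are not known exactly. Their poses are not given: they have to be found in the camera images.
- start_key_top (a point): centre of the top of the green start key of the bench timer, 30 mm above the table at rest. The timer is a white box 80 x 96 x 24 mm lying flat, fixed, with a display on its far half; its green and red keys (each 18 x 20 mm, rounded) stand 6 mm proud of its face on the half nearer the robot, 48 mm apart, green on the left seen from the robot. Axes: z up, x towards the display, y from the red key to the green
- start_key (a joint): travel of the green start key, 0 up to 0.004 m fully down; pressed straight down, springs back; counts as pressed from 0.0025 m; starts to move at about 1.3 N, fully down at about 4 N
- stop_key_top (a point): centre of the top of the red stop key of the same timer, 48 mm from the green one, same size and height
- stop_key (a joint): travel of the red stop key, 0 up to 0.004 m fully down, springy like the green one
- bottle_rack: white plastic reagent rack, 98 x 140 mm, 28 mm high, fixed, with 2 rows of 3 square pockets 28 mm wide at 42 mm spacing, 5 mm floor; four dropper bottles stand in it, two pockets are empty. Origin at the centre of its underside, x across its 98 mm, y along its 140 mm, z up. It may stand left or right of the timer
- tube_rack: dark teal plastic tube rack, 90 x 126 mm, 63 mm high, fixed, with 2 rows of 3 square holes 18 mm wide at 36 mm spacing; four tubes stand in it, two holes are empty. Origin at the centre of its underside, x across its 90 mm, y along its 126 mm, z up. It stands on the other side of the timer from the bottle rack
- bottle_blue_top (a point): top of the blue dropper bulb of the blue-capped bottle, on its axis, 85 mm above the table; z up
- tube_open_top (a point): centre of the mouth of the open tube, at its rim, 105 mm above the table; z up along the tube. Neighbouring stoppers, 36 mm or more away, reach 111 mm above the table
- bottle_blue: loose dropper bottle of reagent, 25 mm across, 80 mm high, white with a blue label band, a blue cap and a blue rubber bulb (14 mm across) on top; upright in a pocket of the white rack. Origin at the centre of its underside, 5 mm above the table, z up
- bottle_yellow: loose dropper bottle of reagent, 25 mm across, 80 mm high, white with a yellow label band, a yellow cap and a yellow rubber bulb (14 mm across) on top; upright in a pocket of the white rack. Origin at the centre of its underside, 5 mm above the table, z up
- bottle_red: loose dropper bottle of reagent, 25 mm across, 80 mm high, white with a red label band, a red cap and a red rubber bulb (14 mm across) on top; upright in a pocket of the white rack. Origin at the centre of its underside, 5 mm above the table, z up
- bottle_green: loose dropper bottle of reagent, 25 mm across, 80 mm high, white with a green label band, a green cap and a green rubber bulb (14 mm across) on top; upright in a pocket of the white rack. Origin at the centre of its underside, 5 mm above the table, z up
- tube_open: the only open tube: a loose clear tube 16 mm across and 100 mm high, wall 1.6 mm, no stopper and no label, upright in the teal rack. Origin at the centre of its underside, 5 mm above the table, z up
- tube_a: loose stoppered tube: clear, white label, 16 mm across, with a lilac stopper 18 mm across, 106 mm high with it, upright in the teal rack. Origin at the centre of its underside, 5 mm above the table
- tube_b: loose stoppered tube: clear, white label, 16 mm across, with a lilac stopper 18 mm across, 106 mm high with it, upright in the teal rack. Origin at the centre of its underside, 5 mm above the table
- tube_c: loose stoppered tube: clear, white label, 16 mm across, with a lilac stopper 18 mm across, 106 mm high with it, upright in the teal rack. Origin at the centre of its underside, 5 mm above the table
- wash_bottle: loose white squeeze bottle 60 mm across with a thin bent spout that points away from the robot, 163 mm high in all, standing beyond the timer, to be left alone. Origin at the centre of its underside
- pen: loose black and blue marker pen, 117 mm long, 13 mm thick, lying on the white record sheet to the left of the robot, to be left alone. Origin under its middle, x along it
Not all that is in view belongs to the job. What is shaped like the part that bears start_key_top but pink or yellow is not meant.

How it is judged:
On the way, in this order (a step that is already met when the one before it is completed fails the run):
1. the green start key is pressed (value of joint start_key above 0.0025 m), for 0.04 s.
2. the fingertips dwell just above the blue-capped bottle for 1.5 s without touching it (horizontal distance between the grasp point and bottle_blue_top below 0.018 m and z of the grasp point in the frame of bottle_blue_top between 0.021 and 0.07 m), for 1.5 s.
3. the fingertips dwell just above the mouth of the open tube for 1.5 s without touching it (horizontal distance between the grasp point and tube_open_top below 0.018 m and z of the grasp point in the frame of tube_open_top between 0.021 and 0.07 m), for 1.5 s.
At the end, for the whole second after the job is handed in: the fingertips still point down at the open tube, within 18 mm of its axis and 2 to 51 mm above its mouth; the start key is up again; every bottle and tube stands upright within 10 mm of its place, wash bottle and pen within 15 mm of theirs (all of step 3 and value of joint start_key below 0.0015 m and distance of each of bottle_blue, bottle_yellow, bottle_red, bottle_green, tube_open, tube_a, tube_b, tube_c from where it was at the start of the episode below 0.01 m and angle between each of bottle_blue, bottle_yellow, bottle_red, bottle_green, tube_open, tube_a, tube_b, tube_c's own z axis and vertical below 0.15 rad and distance of each of wash_bottle, pen from where it was at the start of the episode below 0.015 m); the robot touches nothing.
It fails at once if the red stop key is pressed (value of joint stop_key above 0.002 m).
It fails at once if the robot touches a bottle, a tube or a rack (contact force between any of the fingers, the arm and bottle_blue above 0.5 N or contact force between any of the fingers, the arm and bottle_yellow above 0.5 N or contact force between any of the fingers, the arm and bottle_red above 0.5 N or contact force between any of the fingers, the arm and bottle_green above 0.5 N or contact force between any of the fingers, the arm and tube_open above 0.5 N or contact force between any of the fingers, the arm and tube_a above 0.5 N or contact force between any of the fingers, the arm and tube_b above 0.5 N or contact force between any of the fingers, the arm and tube_c above 0.5 N or contact force between any of the fingers, the arm and bottle_rack above 0.5 N or contact force between any of the fingers, the arm and tube_rack above 0.5 N or contact force between any of the fingers, the arm and wash_bottle above 0.5 N).
It fails at once if a bottle, a tube, the wash bottle or the pen is shifted, lifted or knocked over (distance of any of bottle_blue, bottle_yellow, bottle_red, bottle_green, tube_open, tube_a, tube_b, tube_c from where it was at the start of the episode above 0.01 m or distance of any of wash_bottle, pen from where it was at the start of the episode above 0.015 m).
It also fails if it takes over 53 s, if anything falls off the work surface, if the arm or the gripper's body presses on something with over 40 N, if the wrist force passes 120 N, or if a joint passes its speed limit or range.

ROBOT

A 6-joint arm with a two-finger parallel gripper is mounted at the origin on the work surface. World frame = base frame: x ahead of the robot, y to its left, z up, the work surface at z = 0. Lengths are in m, angles in rad, forces in N, time in s.
With the tool pointing down it reaches from about 0.325 to 0.85 m from the base axis. Payload 4.4 kg.
Tool frame: the origin (TCP) lies on the centre line of the jaws, within the pads' length; the fingertips stand 8 mm ahead of it and the grasp point (between the pads) lies 11 mm behind it; z points along the fingers, y is the line along which they close (so a half turn about z gives the same grasp; the last joint's range is limited). The gripper opens to 94 mm and grips with 3 to 60 N. Pads are 16 mm wide; open, the fingers measure 119 mm over their backs; the gripper's body (75 mm by 177 mm) begins 78 mm behind the grasp point.
Start: joints at [-0.15, 0.207, 1.542, -0, 1.393, -0.15], TCP at [0.575, -0, 0.213] pointing down, gripper open.
Joint ranges: [-2.73, 2.73], [-0.86, 2.22], [0.23, 2.46], [-1.11, 4.25], [0.08, 2.63], [-2.82, 2.82]. Speed limits (rad/s): [2.79, 2.79, 3.14, 3.14, 3.14, 3.14].

INTERFACE

Orientations are given as [roll, pitch, yaw] about the fixed x, y, z axes, in that order (R = Rz(yaw) Ry(pitch) Rx(roll)).
In Python, from station import get_state, capture, close_job gives the robot as it stands.
- The arm moves only by the tool step_arm, never from a script. Its argument "targets" is a list of rows, each a list of 7 numbers: the shift along the tool's x, y, z in cm, then the turn, a rotation vector about the tool's x, y, z in degrees, then the finger opening in cm, from 0 to 9.4. In form: [[dx, dy, dz, wx, wy, wz, claw], ...]. A call has 1 to 12 rows; each row is the pose to reach, as a shift and turn from the pose commanded when the call began, along the tool's axes at that moment; what a row does not reach only later rows make up. A row lasts 1/12 s, in which the tool goes at most 41.7 mm and 7.16 degrees, less where a joint would pass 70% of its speed; a pose out of reach is approached as far as the arm can. A call with a gripper value outside its range is refused whole. The fingers move at their own pace and stop on an object; "grip_force" is the grip in N (left out, the last holds). Time passes only in rows, so rows that repeat a pose let the fingers close. It gives the time, the measured TCP pose, the force, the opening and the grip force at its end, in the units of the state.
- get_state(): the state, without advancing time (a new reading comes with each control period).
- capture(name): name is "scene" or "side" or "wrist"; returns a dict with "pixels" (480x640x3 uint8, red, green, blue), "range_z" (480x640 float32, m along the optical axis (not along the pixel's ray), 0 where there is no reading), "fx", "fy", "cx", "cy" (pixels), "position" and "orientation" of the camera in the world; the wrist camera has in their place "hand_eye" (4x4, takes a point from camera to tool coordinates, whose origin is the TCP and whose axes are the flange's). Camera axes: x right, y down, z forward; pixel columns grow to the right and rows downward; lengths in m; the calibration is good to about 2 mm. A picture is of the moment at which its call begins: read the wrist's pose just before it.
- close_job(): hands the job in; it is judged then, once.
The state is a dict: "time_s": time; "q": joint angles; "qd": joint speeds; "effort": joint torques, N m; "eef_pos": TCP position; "ee_rot": TCP orientation; "ft_force": force on the tool from outside, world axes, zero at the start; "torque": the same for the moment, N m; "width": opening from 0.0 (shut) to 1.0 (fully open); "finger_force": force on a finger pad.
Only numpy, scipy, OpenCV 4.12 (cv2) and the standard library are available. Lean on these libraries where they do the work, as an engineer would, in place of code of your own. Each camera call takes 0.05 s, during which the arm holds its last target. There are 200 camera calls.

## Working session

There is one attempt and no reset: what is moved stays moved. The work goes in short steps, Python scripts to look and compute and a tool call to move; the robot and the scene stay as the last step left them, time stands still between calls to the robot, and variables do not carry over. Pictures are saved under pics/ and viewed, at most 10 in all, crops included, and the job is handed in when it is done.

Besides the shell and the picture viewer there is one more tool, called after "Emit:" by a JSON object that holds its "fn" and its "kwargs", one argument or row to a line. step_arm: Moves the arm, as the interface text tells. Its arguments: {"type":"object","properties":{"targets":{"type":"array","items":{"type":"array","items":{"type":"number"}}},"grip_force":{"type":"number"}},"required":["targets"]}

```bash
mkdir -p pics; cat > h.py <<'E'
import numpy as np, cv2
from scipy.spatial.transform import Rotation as R
from station import get_state, capture, close_job
def shot(n,f=None):
    s=get_state(); c=capture(n)
    if f: cv2.imwrite(f,c["pixels"][:,:,::-1])
    if "hand_eye" in c:
        T=np.eye(4); T[:3,:3]=rot(s["ee_rot"]); T[:3,3]=s["eef_pos"]; T=T@np.array(c["hand_eye"])
    else:
        T=np.eye(4); T[:3,:3]=rot(c["orientation"]); T[:3,3]=c["position"]
    c["T"]=T; return c
def rot(o):
    o=np.array(o,float)
    return o if o.shape==(3,3) else (R.from_euler("xyz",o).as_matrix() if o.size==3 else R.from_quat(o).as_matrix())
def on_plane(c,u,v,z):
    d=c["T"][:3,:3]@np.array([(u-c["cx"])/c["fx"],(v-c["cy"])/c["fy"],1]); p=c["T"][:3,3]
    return p+d*(z-p[2])/d[2]
def cloud(c):
    v,u=np.mgrid[:480,:640]; z=c["range_z"]
    P=np.stack([(u-c["cx"])/c["fx"]*z,(v-c["cy"])/c["fy"]*z,z],-1)
    return P@c["T"][:3,:3].T+c["T"][:3,3]
E
python3 - <<'E'
from h import *
s=get_state(); print(s)
for n in("scene","side"):
    c=shot(n,f"pics/{n}0.png"); print(n,c["T"].round(3).tolist(),c["orientation"],c["fx"])
E
```

```text
{'time_s': 0.0, 'q': array([-1.50485938e-01,  2.07371637e-01,  1.54290478e+00,  1.27294145e-06,
        1.39346689e+00, -1.50508605e-01]), 'qd': array([-0.00107093,  0.00202363,  0.0001656 ,  0.00078737,  0.00118574,
        0.00016368]), 'effort': array([-8.39226868e-05, -3.70882022e+01, -2.81415099e+01,  6.96549774e-02,
        3.60915181e-02, -1.71865345e-04]), 'eef_pos': array([5.74244199e-01, 1.11797288e-04, 2.12341548e-01]), 'ee_rot': array([-3.13946650e+00, -3.23709965e-04,  1.57081842e+00]), 'ft_force': array([-0.25828689, -0.26052473, -1.13144952]), 'torque': array([ 0.0061405 , -0.00560145, -0.02905952]), 'finger_force': 0.0, 'width': 1.0017055008154747}
scene [[0.116, 0.837, -0.535, 0.952], [0.993, -0.102, 0.055, -0.039], [-0.008, -0.538, -0.843, 0.836], [0.0, 0.0, 0.0, 1.0]] [-2.5740368   0.00836732  1.45441437] 462.10481081333387
side [[-0.96, -0.165, 0.227, 0.223], [-0.281, 0.56, -0.78, 0.924], [0.002, -0.812, -0.583, 0.789], [0.0, 0.0, 0.0, 1.0]] [-2.19373336e+00 -2.06961878e-03 -2.85724715e+00] 622.6425234338928
```

View pics/scene0.png

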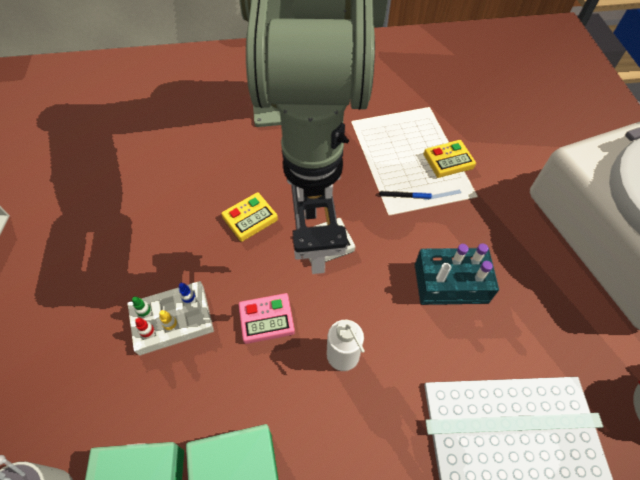

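View pics/side0.png

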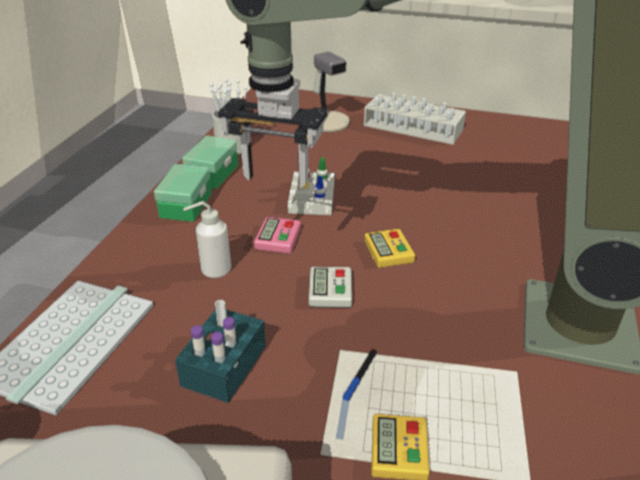

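The scene view shows the blue bottle at (187,290), the open tube at (444,270) and the white timer under the gripper near (325,245). The decoy timers are pink (266,316) and yellow (250,216) and (450,157). In the side view the white timer is at (331,287), with its green key at about (340,290) and its red key at about (340,273). The open tube's mouth is at (221,303) and the blue bulb at (320,175).

```bash
python3 - <<'E'
from h import *
def masks(c,roi,f,z,name):
    x0,y0,x1,y1=roi; h=cv2.cvtColor(c["pixels"],cv2.COLOR_RGB2HSV); m=np.zeros((480,640),np.uint8); m[y0:y1,x0:x1]=f(h[y0:y1,x0:x1].astype(int)).astype(np.uint8)
    n,l,st,ce=cv2.connectedComponentsWithStats(m)
    for i in range(1,n):
        if st[i,4]>=12: print(name,ce[i].round(1),st[i].tolist(),on_plane(c,*ce[i],z).round(4), "cloud",np.median(cloud(c)[l==i],0).round(3))
g=lambda h:(h[...,0]>40)&(h[...,0]<90)&(h[...,1]>100)&(h[...,2]>50)
r=lambda h:((h[...,0]<6)|(h[...,0]>174))&(h[...,1]>190)&(h[...,2]>120)
b=lambda h:(h[...,0]>105)&(h[...,0]<130)&(h[...,1]>120)
w=lambda h:(h[...,1]<60)&(h[...,2]>110)
s=shot("side");k=shot("scene");wr=shot("wrist","pics/wrist0.png")
masks(s,(305,262,358,310),g,.03,"side green"); masks(s,(305,262,358,310),r,.03,"side red")
masks(s,(305,160,335,200),b,.075,"side blue"); masks(k,(170,275,205,310),b,.075,"scene blue")
masks(s,(210,295,232,330),w,.105,"side tube"); masks(k,(430,255,460,290),w,.105,"scene tube")
masks(wr,(0,0,640,480),g,.03,"wr green"); masks(wr,(0,0,640,480),r,.03,"wr red")
a=np.hstack([cv2.resize(k["pixels"][250:310,410:510],(400,240)),cv2.resize(k["pixels"][270:330,140:240],(400,240))])
a2=np.hstack([cv2.resize(s["pixels"][290:350,175:275],(400,240)),cv2.resize(s["pixels"][255:315,285:385],(400,240))])
cv2.imwrite("pics/crop.png",np.vstack([a,a2])[:,:,::-1])
for c,u,v in((s,221,301),(k,447,265)): print(on_plane(c,u,v,.105))
for c,u,v in((s,321,172),(k,184,285)): print(on_plane(c,u,v,.085))
E
```

```text
side green [339.6 288.8] [336, 286, 8, 7, 52] [0.4308 0.0602 0.03  ] cloud [0.43  0.059 0.029]
side red [339.6 272. ] [337, 271, 6, 4, 14] [0.4434 0.0121 0.03  ] cloud [0.443 0.012 0.031]
side blue [319.3 182.7] [316, 176, 7, 13, 62] [ 0.5537 -0.2269  0.075 ] cloud [ 0.555 -0.233  0.069]
side blue [319.4 195.3] [315, 194, 10, 4, 24] [ 0.5387 -0.1761  0.075 ] cloud [ 0.553 -0.228  0.041]
scene blue [183.8 289. ] [179, 283, 11, 13, 104] [ 0.5652 -0.2378  0.075 ] cloud [ 0.563 -0.239  0.069]
scene blue [189.2 299.3] [183, 295, 12, 8, 30] [ 0.5868 -0.2274  0.075 ] cloud [ 0.57  -0.236  0.037]
side tube [220.3 312.1] [215, 300, 12, 30, 254] [0.5797 0.2556 0.105 ] cloud [0.589 0.241 0.09 ]
scene tube [456.6 258.9] [453, 255, 7, 9, 51] [0.5794 0.257  0.105 ] cloud [0.565 0.269 0.076]
scene tube [443.2 271.9] [436, 263, 16, 19, 186] [0.6022 0.2263 0.105 ] cloud [0.594 0.233 0.086]
wr green [163.7 154.3] [151, 142, 26, 26, 448] [0.4343 0.0569 0.03  ] cloud [0.435 0.057 0.03 ]
wr green [335.1 287.6] [326, 278, 19, 20, 330] [ 0.5906 -0.0727  0.03  ] cloud [ 0.591 -0.073  0.028]
wr green [578.9 314.9] [536, 298, 104, 43, 2515] [ 0.8379 -0.1021  0.03  ] cloud [ 0.835 -0.1    0.027]
wr green [ 96.5 316.7] [84, 306, 26, 23, 343] [ 0.3485 -0.1048  0.03  ] cloud [ 0.348 -0.106  0.028]
wr red [181.9 204.8] [171, 194, 23, 23, 371] [0.4463 0.0106 0.03  ] cloud [0.446 0.011 0.031]
wr red [338.4 330.4] [330, 321, 18, 20, 300] [ 0.5946 -0.12    0.03  ] cloud [ 0.594 -0.121  0.028]
wr red [124.4 351.9] [114, 342, 22, 22, 272] [ 0.3714 -0.1455  0.03  ] cloud [ 0.371 -0.146  0.028]
[0.58933818 0.23046834 0.105     ]
[0.5894062  0.23660063 0.105     ]
[ 0.55844094 -0.25709316  0.085     ]
[ 0.56229922 -0.2350497   0.085     ]
```

View pics/crop.png

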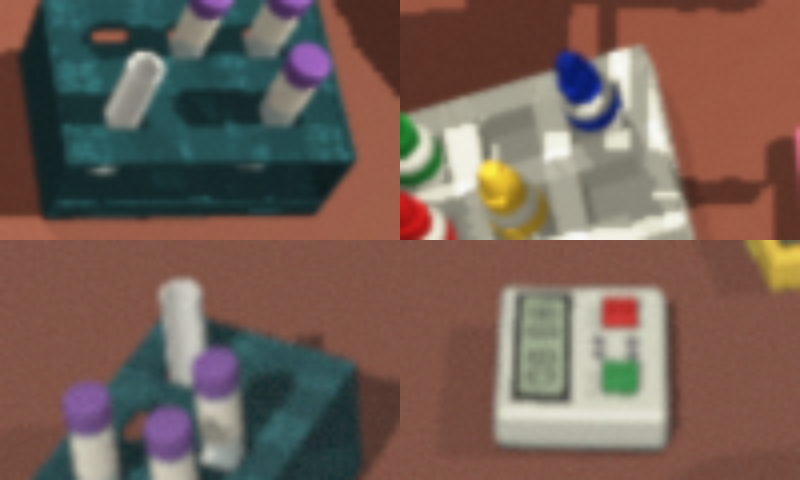

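View pics/wrist0.png

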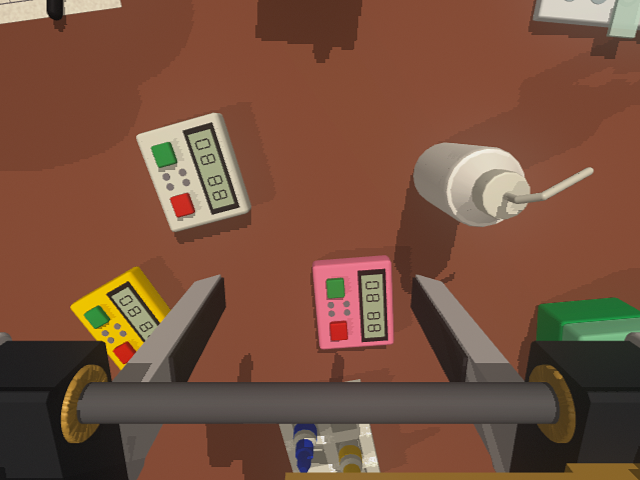

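The open tube (scene (447,265)) is the only one without a lilac stopper. The blue bottle is at scene (184,287). The wrist view shows the only white timer at (195,170), with green at (164,154) and red at (182,205); the two keys measure 47.9 mm apart, as they should. Next I close the gripper and move above the green key.

Emit:
{"fn": "step_arm", "kwargs": {
  "targets": [
    [1,-2.5,0,0,0,0,0],
    [2,-5,1,0,0,0,0],
    [3,-7.5,3,0,0,0,0],
    [4,-10,5,0,0,0,0],
    [5,-12,8,0,0,0,0],
    [5.8,-14.1,10,0,0,0,0],
    [5.8,-14.1,12,0,0,0,0],
    [5.8,-14.1,12,0,0,0,0],
    [5.8,-14.1,12,0,0,0,0],
    [5.8,-14.1,12,0,0,0,0],
    [5.8,-14.1,12,0,0,0,0],
    [5.8,-14.1,12,0,0,0,0]
  ]
}}

```text
time_s: 1.25
eef_pos: [0.436, 0.0577, 0.095]
ee_rot: [3.138, 0.0, 1.57]
ft_force: [-0.7, -0.2, -0.4]
width: 0.191
finger_force: 0.0
```

```bash
python3 - <<'E'
from h import *
w=shot("wrist","pics/wrist1.png"); s=get_state(); print(s["eef_pos"],s["width"],s["ft_force"])
for n,c,sgn in(("wrist",w,0),("scene",shot("scene"),0),("side",shot("side","pics/side1.png"),0)):
    h=cv2.cvtColor(c["pixels"],cv2.COLOR_RGB2HSV).astype(int)
    P=cloud(c); box=(abs(P[...,0]-.435)<.06)&(abs(P[...,1]-.04)<.06)&(P[...,2]<.036)&(P[...,2]>.02)
    for k,m in(("g",(h[...,0]>40)&(h[...,0]<90)&(h[...,1]>100)),("r",((h[...,0]<6)|(h[...,0]>174))&(h[...,1]>190)&(h[...,2]>120))):
        v,u=np.nonzero(m&box)
        if len(u)>8: print(n,k,len(u),on_plane(c,u.mean(),v.mean(),.03).round(4))
c=shot("scene"); P=cloud(c); h=cv2.cvtColor(c["pixels"],cv2.COLOR_RGB2HSV).astype(int)
m=(P[...,2]>.066)&(abs(P[...,0]-.56)<.03)&(abs(P[...,1]+.236)<.03)&(h[...,1]>120)&(abs(h[...,0]-118)<13); print("bulb pts",m.sum(),P[m].mean(0),P[m].max(0),P[m].min(0))
m=(P[...,2]>.09)&(abs(P[...,0]-.59)<.02)&(abs(P[...,1]-.234)<.02); print("tube",m.sum(),P[m].mean(0),P[m].max(0),P[m].min(0))
m=(P[...,2]>.13)&(abs(P[...,0]-.68)<.08)&(abs(P[...,1]-.06)<.08); print("wash",P[m].max(0),P[m].min(0))
E
```

```text
[0.43566851 0.05771433 0.09478308] 0.13971570897420713 [ 0.2802192  -0.29609965 -0.26585715]
wrist g 785 [0.4332 0.0578 0.03  ]
wrist r 142 [0.4438 0.0145 0.03  ]
scene g 59 [0.437  0.0556 0.03  ]
scene r 50 [0.4492 0.0096 0.03  ]
side g 51 [0.4309 0.06   0.03  ]
side r 17 [0.4439 0.0126 0.03  ]
bulb pts 63 [ 0.56195321 -0.23936406  0.07640168] [ 0.56925958 -0.23394047  0.08453353] [ 0.55472213 -0.24585739  0.06611926]
tube 78 [0.59134575 0.23335323 0.09821778] [0.59895042 0.24138725 0.10551839] [0.58271223 0.22563814 0.09013484]
wash [0.7396199  0.05509664 0.16211846] [0.68049182 0.02059459 0.1300921 ]
```

View pics/wrist1.png

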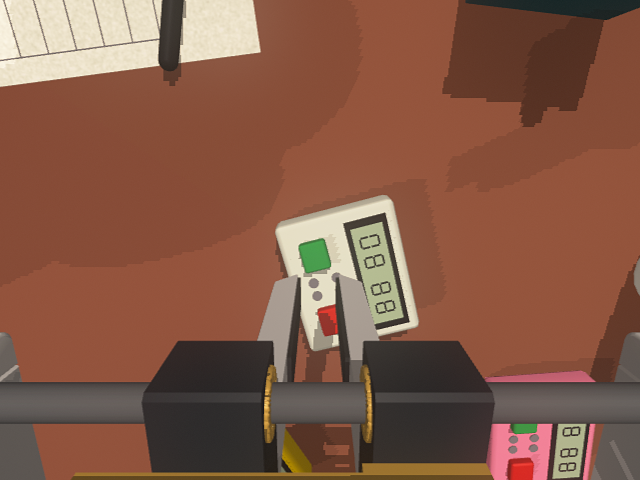

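The wrist view shows the white timer with the green key at (315,256), just ahead of the closing fingers, and the red key at (328,320), 48 mm to the side. The key's position is confirmed at (0.433, 0.058), so I go down to just above it.

Emit:
{"fn": "step_arm", "kwargs": {
  "targets": [
    [0,0,1,0,0,0,0],
    [0,0,2,0,0,0,0],
    [0,0,3,0,0,0,0],
    [0,0,4,0,0,0,0],
    [0,0,4.7,0,0,0,0],
    [0,0,4.7,0,0,0,0],
    [0,0,4.7,0,0,0,0],
    [0,0,4.7,0,0,0,0],
    [0,0,4.7,0,0,0,0],
    [0,0,4.7,0,0,0,0]
  ]
}}

```text
time_s: 2.28
eef_pos: [0.4346, 0.058, 0.047]
ee_rot: [3.14, 0.0, 1.571]
ft_force: [0.4, 0.8, 0.3]
width: 0.003
finger_force: 0.0
```

Fingertips are at about 39 mm, 9 mm above the key. I press down slowly.

Emit:
{"fn": "step_arm", "kwargs": {
  "targets": [
    [0,0,0.4,0,0,0,0],
    [0,0,0.7,0,0,0,0],
    [0,0,0.9,0,0,0,0],
    [0,0,1.0,0,0,0,0],
    [0,0,1.1,0,0,0,0],
    [0,0,1.1,0,0,0,0],
    [0,0,1.1,0,0,0,0],
    [0,0,1.1,0,0,0,0]
  ]
}}

```text
time_s: 2.95
eef_pos: [0.434, 0.058, 0.0356]
ee_rot: [-3.142, 0.0, 1.571]
ft_force: [0.2, -0.1, 2.3]
width: 0.002
finger_force: 1.3
```

Emit:
{"fn": "step_arm", "kwargs": {
  "targets": [
    [0,0,0.06,0,0,0,0],
    [0,0,0.12,0,0,0,0],
    [0,0,0.15,0,0,0,0],
    [0,0,0.15,0,0,0,0],
    [0,0,0.15,0,0,0,0]
  ]
}}

```text
time_s: 3.37
eef_pos: [0.434, 0.058, 0.0342]
ee_rot: [-3.141, 0.0, 1.571]
ft_force: [-2.0, 0.8, 5.1]
width: 0.003
finger_force: 2.7
```

The key is about 3.8 mm down at 5 N. I push slightly deeper and hold to be sure, then retreat.

Emit:
{"fn": "step_arm", "kwargs": {
  "targets": [
    [0,0,0.05,0,0,0,0],
    [0,0,0.05,0,0,0,0],
    [0,0,0.05,0,0,0,0],
    [0,0,-1,0,0,0,0],
    [0,0,-4,0,0,0,0],
    [0,0,-7,0,0,0,0],
    [0,0,-10,0,0,0,0],
    [0,0,-13,0,0,0,0],
    [0,0,-15.5,0,0,0,0],
    [0,0,-17,0,0,0,0],
    [0,0,-17,0,0,0,0]
  ]
}}

```text
time_s: 4.28
eef_pos: [0.4368, 0.0579, 0.2077]
ee_rot: [3.133, 0.0, 1.571]
ft_force: [0.7, -0.5, -0.7]
width: 0.003
finger_force: 0.0
```

Emit:
{"fn": "step_arm", "kwargs": {
  "targets": [
    [-3,1.3,0,0,0,0,0],
    [-6,2.6,0,0,0,0,0],
    [-9,3.9,0,0,0,0,0],
    [-12,5.2,0,0,0,0,0],
    [-15,6.5,0,0,0,0,0],
    [-18,7.8,0,0,0,0,0],
    [-21,9.1,0,0,0,0,0],
    [-24,10.4,0,0,0,0,0],
    [-27,11.7,0,0,0,0,0],
    [-29.6,12.8,0,0,0,0,0],
    [-29.6,12.8,0,0,0,0,0],
    [-29.6,12.8,0,0,0,0,0]
  ]
}}

```text
time_s: 5.28
eef_pos: [0.5611, -0.2387, 0.2012]
ee_rot: [-3.138, -0.002, 1.569]
ft_force: [-0.3, -0.0, 0.4]
width: 0.006
finger_force: 0.0
```

```bash
python3 - <<'E'
from h import *
s=get_state();print(s["time_s"],s["eef_pos"],s["ee_rot"])
w=shot("wrist","pics/wrist2.png");shot("side","pics/side2.png"); P=cloud(w); h=cv2.cvtColor(w["pixels"],cv2.COLOR_RGB2HSV).astype(int)
m=(P[...,2]>.066)&(P[...,2]<.095)&(abs(P[...,0]-.56)<.03)&(abs(P[...,1]+.236)<.03)&(h[...,1]>120)&(abs(h[...,0]-118)<13)
print(m.sum(),P[m].mean(0),P[m].max(0),P[m].min(0))
E
```

```text
5.2833 [ 0.56111942 -0.23867071  0.20115137] [-3.13824945e+00 -2.33553780e-03  1.56859396e+00]
362 [ 0.55915063 -0.23741329  0.07710979] [ 0.5674108  -0.23148585  0.08755137] [ 0.55094854 -0.24613818  0.06606678]
```

View pics/wrist2.png

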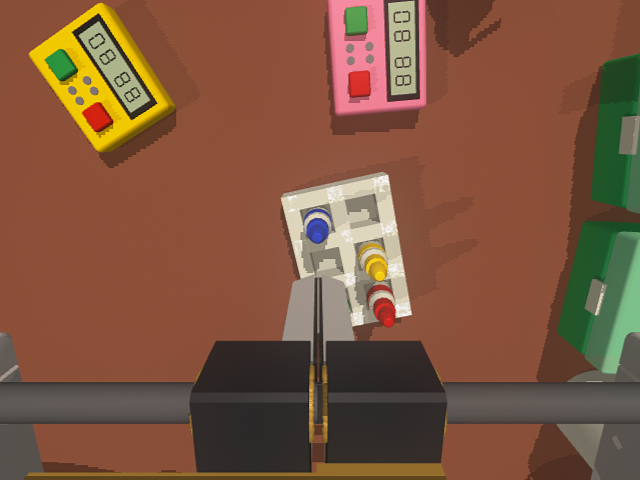

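The wrist view shows the blue bulb at (318,235), measured at (0.560, -0.238), directly below the fingertips to within 2 mm. I go down to about 2 cm above it and dwell.

Emit:
{"fn": "step_arm", "kwargs": {
  "targets": [
    [0,0,2,0,0,0,0],
    [0,0,4,0,0,0,0],
    [0,0,6,0,0,0,0],
    [0,0,7.5,0,0,0,0],
    [0,0,8.5,0,0,0,0],
    [0,0,9,0,0,0,0],
    [0,0,9,0,0,0,0],
    [0,0,9,0,0,0,0],
    [0,0,9,0,0,0,0],
    [0,0,9,0,0,0,0],
    [0,0,9,0,0,0,0],
    [0,0,9,0,0,0,0]
  ]
}}

```text
time_s: 6.38
eef_pos: [0.5624, -0.2383, 0.1147]
ee_rot: [3.14, 0.001, 1.571]
ft_force: [0.7, 0.4, -0.4]
width: 0.005
finger_force: 0.0
```

Emit:
{"fn": "step_arm", "kwargs": {
  "targets": [
    [0,0,0,0,0,0,0],
    [0,0,0,0,0,0,0],
    [0,0,0,0,0,0,0],
    [0,0,0,0,0,0,0],
    [0,0,0,0,0,0,0],
    [0,0,0,0,0,0,0],
    [0,0,0,0,0,0,0],
    [0,0,0,0,0,0,0],
    [0,0,0,0,0,0,0],
    [0,0,0,0,0,0,0],
    [0,0,0,0,0,0,0],
    [0,0,0,0,0,0,0]
  ]
}}

```text
time_s: 7.38
eef_pos: [0.562, -0.238, 0.1139]
ee_rot: [3.142, 0.0, 1.571]
ft_force: [-0.1, -0.8, 0.3]
width: 0.002
finger_force: 0.0
```

```bash
python3 - <<'E'
from h import *
s=get_state();print(s["time_s"],s["eef_pos"])
a=shot("side")["pixels"][100:240,220:400];b=shot("scene")["pixels"][220:360,100:280]
cv2.imwrite("pics/pt.png",cv2.resize(np.hstack([a,b]),(800,311))[:,:,::-1])
E
```

```text
7.3833 [ 0.56201102 -0.23804546  0.1139491 ]
```

View pics/pt.png

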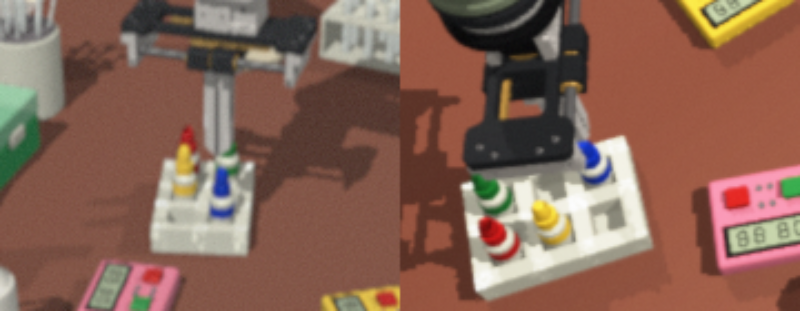

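The crop shows the closed fingertips (left panel, about (218,150)) directly above the blue bulb (222,180), with everything standing. I extend the dwell, then lift and cross to the tube.

Emit:
{"fn": "step_arm", "kwargs": {
  "targets": [
    [0,0,0,0,0,0,0],
    [0,0,0,0,0,0,0],
    [0,0,0,0,0,0,0],
    [0,0,0,0,0,0,0],
    [0,0,0,0,0,0,0],
    [0,0,0,0,0,0,0],
    [0,0,0,0,0,0,0],
    [0,0,0,0,0,0,0],
    [0,0,0,0,0,0,0],
    [0,0,0,0,0,0,0],
    [0,0,0,0,0,0,0],
    [0,0,0,0,0,0,0]
  ]
}}

```text
time_s: 8.48
eef_pos: [0.562, -0.238, 0.114]
ee_rot: [3.142, 0.0, 1.571]
ft_force: [0.2, 0.2, 0.0]
width: 0.005
finger_force: 0.0
```

Emit:
{"fn": "step_arm", "kwargs": {
  "targets": [
    [0,0,-2,0,0,0,0],
    [0,0,-5,0,0,0,0],
    [0,0,-8,0,0,0,0],
    [0,0,-11,0,0,0,0],
    [3,0,-12,0,0,0,0],
    [6,0,-12,0,0,0,0],
    [9,0,-12,0,0,0,0],
    [12,0,-12,0,0,0,0],
    [15,0,-12,0,0,0,0],
    [18,0,-12,0,0,0,0],
    [21,0,-12,0,0,0,0],
    [24,0,-12,0,0,0,0]
  ]
}}

```text
time_s: 9.48
eef_pos: [0.5618, 0.0034, 0.2341]
ee_rot: [3.141, 0.0, 1.571]
ft_force: [0.5, 0.5, 0.4]
width: -0.002
finger_force: 0.0
```

Emit:
{"fn": "step_arm", "kwargs": {
  "targets": [
    [3,0,0,0,0,0,0],
    [6,0.5,0,0,0,0,0],
    [9,1,0,0,0,0,0],
    [12,1.5,0,0,0,0,0],
    [15,2,0,0,0,0,0],
    [18,2.5,0,0,0,0,0],
    [21,2.8,0,0,0,0,0],
    [23.2,2.8,0,0,0,0,0],
    [23.2,2.8,0,0,0,0,0],
    [23.2,2.8,0,0,0,0,0],
    [23.2,2.8,0,0,0,0,0]
  ]
}}

```text
time_s: 10.4
eef_pos: [0.5899, 0.2333, 0.2337]
ee_rot: [-3.141, 0.001, 1.571]
ft_force: [-0.4, -0.8, 0.6]
width: -0.0
finger_force: 0.0
```

```bash
python3 - <<'E'
from h import *
s=get_state();print(s["time_s"],s["eef_pos"],s["ee_rot"])
w=shot("wrist","pics/wrist3.png"); P=cloud(w); h=cv2.cvtColor(w["pixels"],cv2.COLOR_RGB2HSV).astype(int)
m=(P[...,2]>.09)&(P[...,2]<.112)&(abs(P[...,0]-.59)<.02)&(abs(P[...,1]-.2335)<.02)
print(m.sum(),P[m].mean(0),P[m].max(0),P[m].min(0))
m=(P[...,2]>.101)&(P[...,2]<.118)&(h[...,0]>125)&(h[...,0]<155)&(h[...,1]>60)
n,l,st,ce=cv2.connectedComponentsWithStats(m.astype(np.uint8))
for i in range(1,n):
    if st[i,4]>30: print("stopper",ce[i],P[l==i].mean(0))
E
```

```text
10.4 [0.58988775 0.23325874 0.23374876] [-3.14121745e+00  9.04137382e-04  1.57070338e+00]
250 [0.59078939 0.23547453 0.10102703] [0.5983333  0.24320076 0.10717566] [0.58338343 0.22776949 0.09010733]
stopper [282.58762887 131.04948454] [0.563058   0.31050839 0.11140097]
stopper [330.57961783 136.3014862 ] [0.59842992 0.30678721 0.11145522]
stopper [278.94078947 179.09210526] [0.55939548 0.27522314 0.11112875]
```

View pics/wrist3.png

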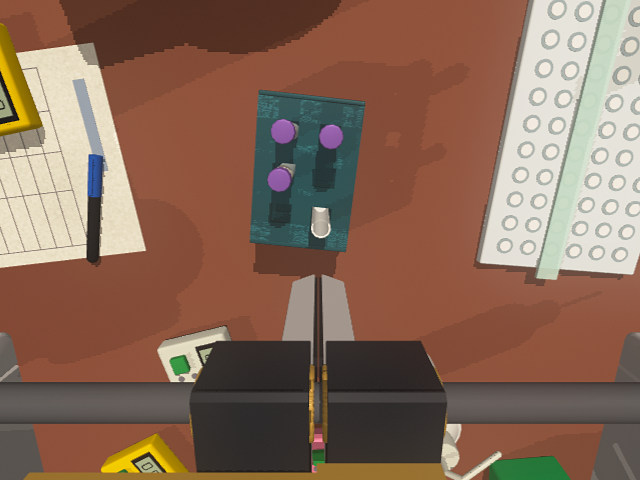

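The wrist view shows the open tube at (320,222) and the three lilac stoppers at (283,131), (331,136) and (279,179). The tube mouth measures (0.591, 0.235), which agrees with the 36 mm grid. I go down to about 2 cm above it and dwell.

Emit:
{"fn": "step_arm", "kwargs": {
  "targets": [
    [0.1,0,2,0,0,0,0],
    [0.2,0.1,4,0,0,0,0],
    [0.2,0.1,6,0,0,0,0],
    [0.2,0.1,8,0,0,0,0],
    [0.2,0.1,9.3,0,0,0,0],
    [0.2,0.1,10,0,0,0,0],
    [0.2,0.1,10,0,0,0,0],
    [0.2,0.1,10,0,0,0,0],
    [0.2,0.1,10,0,0,0,0],
    [0.2,0.1,10,0,0,0,0],
    [0.2,0.1,10,0,0,0,0],
    [0.2,0.1,10,0,0,0,0]
  ]
}}

```text
time_s: 11.45
eef_pos: [0.5916, 0.2362, 0.135]
ee_rot: [3.14, -0.0, 1.571]
ft_force: [-0.6, -0.5, -0.2]
width: 0.005
finger_force: 0.0
```

Emit:
{"fn": "step_arm", "kwargs": {
  "targets": [
    [0,0,0,0,0,0,0],
    [0,0,0,0,0,0,0],
    [0,0,0,0,0,0,0],
    [0,0,0,0,0,0,0],
    [0,0,0,0,0,0,0],
    [0,0,0,0,0,0,0],
    [0,0,0,0,0,0,0],
    [0,0,0,0,0,0,0],
    [0,0,0,0,0,0,0],
    [0,0,0,0,0,0,0],
    [0,0,0,0,0,0,0],
    [0,0,0,0,0,0,0]
  ]
}}

```text
time_s: 12.45
eef_pos: [0.591, 0.236, 0.1339]
ee_rot: [-3.142, 0.0, 1.571]
ft_force: [-0.3, 0.1, 0.3]
width: 0.002
finger_force: 0.0
```

Emit:
{"fn": "step_arm", "kwargs": {
  "targets": [
    [0,0,0,0,0,0,0],
    [0,0,0,0,0,0,0],
    [0,0,0,0,0,0,0],
    [0,0,0,0,0,0,0],
    [0,0,0,0,0,0,0],
    [0,0,0,0,0,0,0],
    [0,0,0,0,0,0,0],
    [0,0,0,0,0,0,0],
    [0,0,0,0,0,0,0],
    [0,0,0,0,0,0,0],
    [0,0,0,0,0,0,0],
    [0,0,0,0,0,0,0]
  ]
}}

```text
time_s: 13.45
eef_pos: [0.591, 0.2359, 0.1339]
ee_rot: [-3.142, 0.0, 1.571]
ft_force: [-0.0, 0.1, -0.2]
width: 0.004
finger_force: 0.0
```

```bash
python3 - <<'E'
from h import *
s=get_state();print(s["time_s"],s["eef_pos"])
a=shot("side")["pixels"][200:400,130:370];b=shot("scene")["pixels"][160:360,340:580]
cv2.imwrite("pics/pt2.png",cv2.resize(np.hstack([a,b]),(800,333))[:,:,::-1])
E
```

```text
13.45 [0.59098943 0.23594364 0.13393649]
```

View pics/pt2.png

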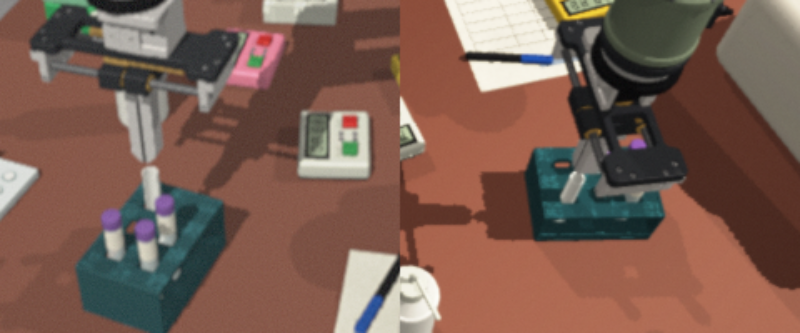

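The crop shows the fingertips at (145,160) just above the open tube's mouth at (150,170) without touching it, and everything is in place. I hand the job in.

```bash
python3 -c "
from station import close_job
print(close_job())"
```

```text
the job is handed in; nothing more can be done
None
```

I pressed the green start key fully down, held the fingertips about 2 cm above the blue-capped bottle and then above the open tube's mouth for over two seconds each, and handed the job in still pointing at the tube; I saw no sign of contact with the bottles, tubes or racks, and no verdict was returned.

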